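Stack supply cartons in the delivery cradle and wedge them tight

ROBOT

A 6-joint arm with a two-finger parallel gripper is mounted at the origin on the work surface. World frame = base frame: x ahead of the robot, y to its left, z up, the work surface at z = 0. Lengths are in m, angles in rad, forces in N, time in s.
With the tool pointing down it reaches from about 0.375 to 0.9 m from the base axis. Payload 3.1 kg.
Tool frame: the origin (TCP) lies at the very end of the fingers, on their centre line; the grasp point (between the pads) lies 19 mm behind it; z points along the fingers, y is the line along which they close (so a half turn about z gives the same grasp; the last joint's range is limited). The gripper opens to 87 mm and grips with 3 to 60 N. Pads are 19 mm wide; open, the fingers measure 117 mm over their backs; the gripper's body (75 mm by 190 mm) begins 51 mm behind the grasp point.
Start: joints at [1.02, 0.527, 1.433, -0, 1.181, -0.178], TCP at [0.227, 0.582, 0.223] pointing down, gripper open.
Joint ranges: [-3.08, 3.08], [-0.75, 2.2], [0.22, 2.44], [-1.43, 4.57], [0, 2.65], [-2.85, 2.85]. Speed limits (rad/s): [2.79, 2.79, 3.14, 3.14, 3.14, 3.14].

INTERFACE

Orientations are given as a unit quaternion [x, y, z, w].
In Python, from rig import robot gives the robot as it stands. The module is installed in compiled form; this text tells all that it offers.
- The arm moves only by the tool play_rows, never from a script. Its argument "steps" is one flat list of numbers, 5 for each row, row after row: the opening, from -1 (shut) to 1 (fully open), then the shift along the tool's x, y, z as a fraction of full scale, then the turn about the tool's z as a fraction of full scale. In form: [claw, tx, ty, tz, twist, claw, tx, ty, tz, twist, ...]. A call has exactly 10 rows; each row shifts and turns the commanded pose from where the row before left it, along the tool's axes as they then stand; what a row does not reach is not made up. Full scale, the value 1, is 0.03 m for a shift and 0.1 rad for a turn. A row lasts 1/10 s, in which the tool goes at most 50 mm and 8.59 degrees, less where a joint would pass 70% of its speed; a pose out of reach is approached as far as the arm can. A call with a number of a shift or a turn outside -1 to 1 is refused whole. A call with a gripper value outside its range is refused whole. The fingers move at their own pace and stop on an object; "grip_force" is the grip in N (left out, the last holds). Time passes only in rows, so rows that do not move let the fingers close, or fill a call up. It gives the time, the measured TCP pose, the force, the opening and the grip force at its end, in the units of the state.
- robot.get_obs(): the state, without advancing time (a new reading comes with each control period).
- robot.camera(name): name is "scene" or "side" or "wrist"; returns a dict with "image" (400x640x3 uint8, red, green, blue), "mtx" (3x3 intrinsics, pixels), "D" ([k1, k2, p1, p2, k3] as OpenCV has them; the pictures are not rectified), "rvec" (rotation vector, rad) and "tvec" (3), from world to camera coordinates, as OpenCV has them. Camera axes: x right, y down, z forward; pixel columns grow to the right and rows downward; lengths in m; the calibration is good to about 2 mm. A picture is of the moment at which its call begins. There is no depth.
- robot.hand_in(): hands the job in; it is judged then, once.
The state is a dict: "time": time; "q": joint angles; "joint_velocities": joint speeds; "joint_torque": joint torques, N m; "position": TCP position; "tool_rot": TCP orientation; "ft_force": force on the tool from outside, world axes, zero at the start; "moment": the same for the moment, N m; "grip_width": finger opening in m; "grip_force": force on a finger pad.
Only numpy, scipy, OpenCV 4.12 (cv2) and the standard library are available. Lean on these libraries where they do the work, as an engineer would, in place of code of your own. Each camera call takes 0.05 s, during which the arm holds its last target. There are 200 camera calls.

TASK

Stack the three supply cartons in the cradle, lengthwise between its grey and orange stops and squarely one on another: the brown one first, then the white one, then the green one on top. Then push the yellow wedge, steel foot down and its black-striped flat face towards the cartons, fully down into the gap between the cartons and the orange stop, so that all three cartons are tight against the grey stop; let go of everything, and leave the padlock tub, mug and tape roll where they are.

Things in the scene. Friction and masses are not known exactly. Their poses are not given: they have to be found in the camera images.
- cradle: Steel carrier fixed to the desk. Origin: centre of underside; x along it to the orange stop. Base plate 172 x 80 mm, top at z 8 mm; long sides open. Stops 70 mm wide, tops at z 80 mm: grey one vertical, inner face x -70 mm; orange one leans out 1 in 6, inner face x +55 mm at the plate, +67 mm at its top. Cartons lie lengthwise along x, y 0; tight to the grey stop their centres are at x -15 mm.
- brown_carton: Bottom carton: brown cardboard with a pale tape strip, 110 (x) x 60 (y) x 30 (z) mm, about 0.22 kg. Origin: centre of its underside; z up. Either end may face the orange stop.
- white_carton: Middle carton: white with a blue band at each end, 110 (x) x 60 (y) x 26 (z) mm, about 0.16 kg. Origin: centre of its underside; z up. Either end may face the orange stop.
- green_carton: Top carton: green with a white label, 110 (x) x 60 (y) x 22 (z) mm, about 0.12 kg. Origin: centre of its underside; z up. Either end may face the orange stop.
- wedge: Yellow wedge upright on its thin steel foot, 0.22 kg, 100 mm tall, 40 mm wide (y). Origin under the foot. Flat face x -8 mm (black stripe on top along it; lowest 16 mm cut back 4 mm as lead-in); +x side slopes 1 in 6, x +8 to +24 mm, and faces the orange stop in use. Home: foot about 6 mm over the base plate at cradle x +48 mm, top 28 mm over the green carton. Stays by friction; push down 15 N.
- tub: Bystander: clear square tub of padlocks with a white rim, 108 x 108 x 70 mm, loose. Origin: centre of its underside. Do not move it.
- mug: Bystander: blue mug, radius 38 mm, 90 mm tall, loose. Origin: centre of its underside. Do not move it.
- tape_roll: Bystander: roll of amber tape lying flat, outer radius 45 mm, 45 mm tall, loose. Origin: centre of its underside. Do not move it.
There are look-alikes about, which are no part of the job. What is shaped like the brown_carton but red is not meant.

How it is judged:
By the outcome, as a careful person would: the job done as asked, in the order asked, and still so for the second after the job is handed in, with the robot touching nothing.
It also fails if it takes over 120 s, if anything falls off the work surface, if the arm or the gripper's body presses on something with over 40 N, if the wrist force passes 120 N, or if a joint passes its speed limit or range.

## Working session

There is one attempt and no reset: what is moved stays moved. The work goes in short steps, Python scripts to look and compute and a tool call to move; the robot and the scene stay as the last step left them, time stands still between calls to the robot, and variables do not carry over. Pictures are saved under pics/ and viewed, at most 14 in all, crops included, and the job is handed in when it is done.

Besides the shell and the picture viewer there is one more tool, called after "Call:" as a command line: name --argument value ..., lists and objects as JSON in quotes. play_rows: Moves the arm, as the interface text tells. Shift numbers are shares of 0.03 m and turn numbers shares of 0.1 rad, none past 1 either way. Its arguments: {"type":"object","properties":{"steps":{"type":"array"},"grip_force":{"type":"number"}},"required":["steps"]}

```bash
mkdir -p pics; cat > h.py <<'E'
import numpy as np, cv2, pickle
from rig import robot
def snap(name,tag):
    c=robot.camera(name); pickle.dump(c,open(f'pics/{tag}.pkl','wb'))
    cv2.imwrite(f'pics/{tag}.png',c['image'][:,:,::-1]); return c
def load(tag): return pickle.load(open(f'pics/{tag}.pkl','rb'))
def ray(c,px):
    u=cv2.undistortPoints(np.array(px,float).reshape(-1,1,2),c['mtx'],c['D']).reshape(-1,2)
    R=cv2.Rodrigues(np.array(c['rvec'],float))[0]; t=np.array(c['tvec'],float).ravel()
    d=np.c_[u,np.ones(len(u))]@R; d/=np.linalg.norm(d,axis=1)[:,None]
    return -R.T@t,d
def atz(c,px,z):
    o,d=ray(c,px); return o+d*((z-o[2])/d[:,2])[:,None]
def tri(c1,p1,c2,p2):
    o1,d1=ray(c1,p1);o2,d2=ray(c2,p2);out=[]
    for a,b in zip(d1,d2):
        A=np.c_[a,-b];s=np.linalg.lstsq(A,o2-o1,rcond=None)[0]
        P=o1+a*s[0];Q=o2+b*s[1];out.append(np.r_[(P+Q)/2,np.linalg.norm(P-Q)])
    return np.array(out)
def proj(c,P):
    return cv2.projectPoints(np.array(P,float).reshape(-1,1,3),np.array(c['rvec'],float),np.array(c['tvec'],float),c['mtx'],np.array(c['D'],float))[0].reshape(-1,2)
E
python3 - <<'E'
from h import *
for n in ('scene','side','wrist'):
    c=snap(n,n+'0'); print(n, ray(c,[[320,200]]))
print(robot.get_obs())
E
```

```text
scene (array([1.04102606, 0.00634285, 0.67683424]), array([[-0.59957137, -0.01457665, -0.80018854]]))
side (array([ 0.5124151 , -0.85178455,  0.53019558]), array([[ 0.08292788,  0.86159712, -0.50077278]]))
wrist (array([0.15069222, 0.61167942, 0.38410529]), array([[ 0.26480806, -0.09408114, -0.9597007 ]]))
{'time': 0.15, 'q': array([ 1.02049957e+00,  5.28249558e-01,  1.43359289e+00, -6.66936258e-06,
        1.18139784e+00, -1.78472021e-01]), 'joint_velocities': array([ 0.00264337, -0.00130631, -0.00422139,  0.00079428,  0.00053512,
        0.00217659]), 'joint_torque': array([ 3.67282773e-04, -4.40434277e+01, -1.76842511e+01,  6.32413197e-02,
        5.52665431e-02, -1.12967612e-04]), 'position': array([0.22673683, 0.58182876, 0.22180312]), 'tool_rot': array([ 1.84841944e-01,  9.82767916e-01, -7.70828342e-04, -2.90706110e-04]), 'ft_force': array([-0.04081775,  0.07823804,  0.41192654]), 'moment': array([-0.02169145,  0.0005352 ,  0.0364742 ]), 'grip_force': 0.0, 'grip_width': 0.08696384991333593}
```

View pics/scene0.png

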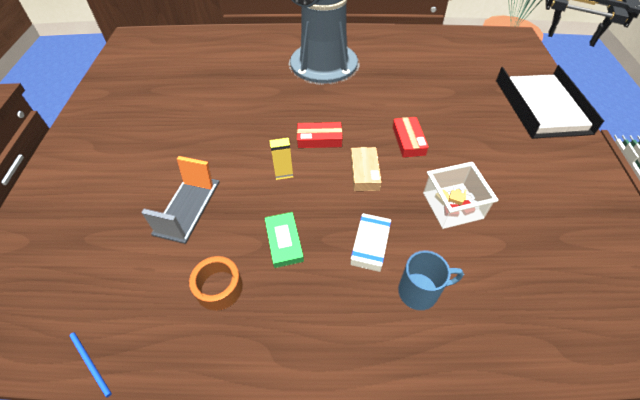

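View pics/side0.png

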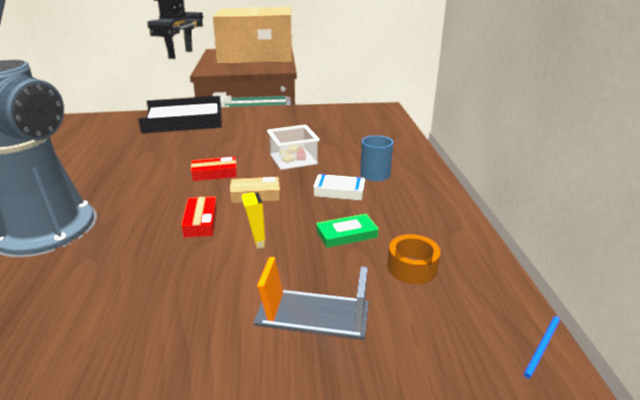

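Candidates for the brown carton: tan with a pale tape strip at scene (367,168), and red look-alikes at (320,134) and (410,136), which are rejected by colour. The white carton is at (372,242), green at (284,239), the wedge at (282,158) and the cradle at (187,205). I'll check with close crops.

```bash
python3 - <<'E'
import cv2
a=cv2.imread('pics/scene0.png')[115:280,140:400]; cv2.imwrite('pics/sc_crop.png',cv2.resize(a,(780,495),interpolation=cv2.INTER_CUBIC))
a=cv2.imread('pics/side0.png')[150:345,180:440]; cv2.imwrite('pics/si_crop.png',cv2.resize(a,(780,585),interpolation=cv2.INTER_CUBIC))
E
```

```text
(no output)
```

View pics/sc_crop.png

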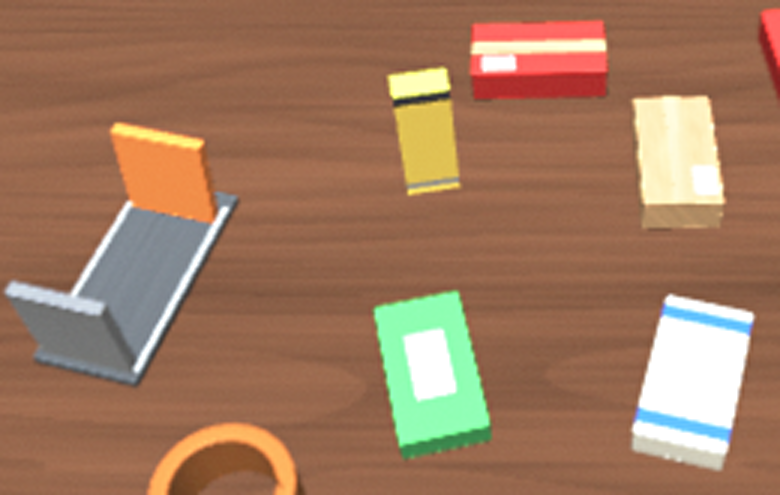

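View pics/si_crop.png

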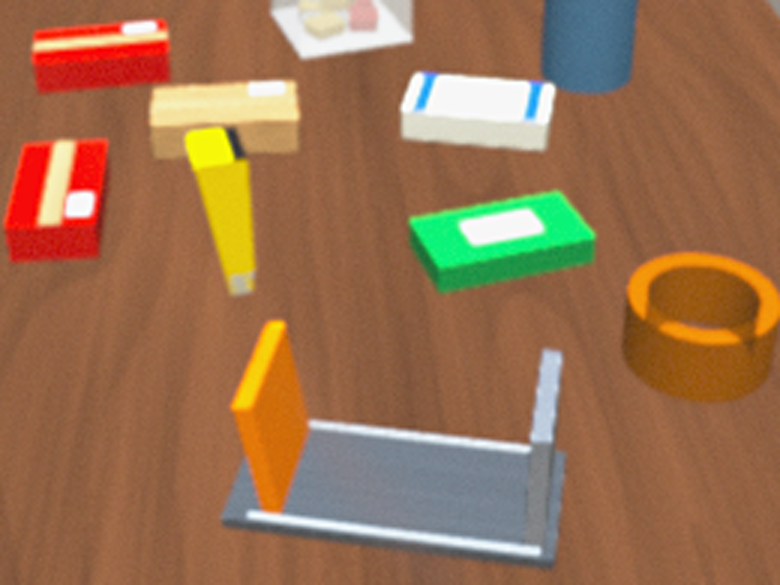

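```bash
cat > fit.py <<'E'
from h import *
from scipy.optimize import least_squares
def fit(obs,p0):
    # obs: list of (cam, model pts, pixels); p=[x,y,z,yaw]
    def W(p,M):
        M=np.array(M,float)/1000;c,s=np.cos(p[3]),np.sin(p[3])
        return M@np.array([[c,s,0],[-s,c,0],[0,0,1]])+p[:3]
    f=lambda p:np.concatenate([(proj(c,W(p,M))-np.array(px)).ravel() for c,M,px in obs])
    r=least_squares(f,p0,loss='soft_l1'); return r.x, np.abs(f(r.x)).reshape(-1,2)
E
python3 - <<'E'
from fit import *
S,D=load('scene0'),load('side0')
sc=lambda P:(np.array(P,float)+.5)/3-.5+[140,115]
si=lambda P:(np.array(P,float)+.5)/3-.5+[180,150]
def box(h):
    return lambda pts:[(55*a,30*b,h if t else 0) for a,b,t in pts]
# carton: model +x = world +x, scene TL=( -,-)
def carton(n,h,s,d,p0):
    m=box(h)
    ms=m([(-1,-1,1),(-1,1,1),(1,1,1),(1,-1,1),(1,-1,0),(1,1,0)])
    md=m([(-1,1,1),(1,1,1),(1,-1,1),(-1,-1,1),(-1,-1,0),(1,-1,0)])
    p,e=fit([(S,ms,sc(s)),(D,md,si(d))],p0)
    t=tri(S,sc(s)[[0,1,2,3]],D,si(d)[[3,0,1,2]])
    print(n,p.round(4),'res',e.max(1).round(1)); print('  topZ',t[:,2].round(4),'gap',t[:,3].round(4),'ctr',t[:,:3].mean(0).round(4),'dist',np.hypot(*p[:2]).round(3))
carton('brown',30,[(633,99),(709,97),(722,205),(643,207),(645,228),(720,227)],[(153,88),(296,82),(298,122),(150,128),(153,158),(298,150)],[.4,0,0,0])
carton('white',26,[(669,297),(753,313),(727,447),(634,432),(633,453),(722,468)],[(415,73),(555,84),(547,126),(402,112),(402,138),(545,149)],[.5,0,0,0])
carton('green',22,[(374,307),(458,291),(490,430),(401,447),(404,457),(490,440)],[(410,221),(561,192),(594,236),(434,266),(440,290),(594,260)],[.5,-.1,0,0]) if 0 else None
s=[(374,307),(458,291),(490,430),(401,447),(404,457),(490,440)]
carton('green',22,s,[(410,221),(561,192),(594,236),(434,266),(440,290),(594,260)],[.5,-.1,0,.1])
cm=[(67,35,80),(67,-35,80),(-70,35,80),(-70,-35,80),(-86,40,8),(-86,-40,8),(86,-40,8)]
cs=sc([(115,132),(204,149),(12,283),(105,303),(36,356),(138,380),(237,196)])
dm=[(86,40,8),(-86,40,8),(-86,-40,8),(67,35,80),(67,-35,80),(-70,35,80),(-70,-35,80)]
ds=si([(223,518),(556,557),(565,455),(250,409),(284,321),(532,440),(541,350)])
p,e=fit([(S,cm,cs),(D,dm,ds)],[.5,-.25,0,3.1]); print('cradle',p.round(4),e.max(1).round(1),'tri z',tri(S,cs[:4],D,ds[3:])[:,2].round(4))
wm=[(-8,20,100),(-8,-20,100),(24,20,100),(24,-20,100),(-4,20,0),(-4,-20,0)]
ws=sc([(394,106),(452,98),(388,77),(446,69),(408,193),(460,187)])
vm=[(-8,20,100),(-8,-20,100),(24,20,100),(24,-20,100),(8,20,0),(-4,20,0)]
vs=si([(247,158),(236,127),(197,168),(186,134),(233,294),(254,290)])
p,e=fit([(S,wm,ws),(D,vm,vs)],[.4,-.1,0,3.1]); print('wedge',p.round(4),e.max(1).round(1),'tri z',tri(S,ws[:4],D,vs[:4])[:,2].round(4))
E
```

```text
brown [ 0.4521  0.0982 -0.0023  0.0253] res [0.2 0.2 0.8 0.5 1.3 0.7 0.2 0.6 1.4 0.8 0.8 0.8]
  topZ [0.0264 0.028  0.0282 0.0249] gap [0.0011 0.0001 0.     0.0013] ctr [0.4523 0.0976 0.0269] dist 0.463
white [ 0.648   0.0984 -0.0012 -0.2484] res [0.6 0.2 2.1 0.2 0.6 1.2 0.3 0.9 1.9 1.1 0.2 0.4]
  topZ [0.022  0.0256 0.0272 0.0213] gap [0.0017 0.0008 0.0052 0.003 ] ctr [0.6477 0.0982 0.024 ] dist 0.655
green [ 0.6408 -0.0792 -0.0012  0.2393] res [0.1 0.3 1.4 0.7 1.3 0.7 1.3 0.6 0.7 1.5 1.3 1.1]
  topZ [0.02   0.0192 0.0191 0.0191] gap [0.0021 0.002  0.0007 0.0014] ctr [ 0.6406 -0.0792  0.0194] dist 0.646
cradle [ 5.5440e-01 -2.9970e-01 -2.4000e-03  2.8962e+00] [1.3 1.7 0.5 1.1 0.8 1.1 0.4 0.7 0.7 1.3 0.4 0.6 0.7 0.2] tri z [0.076  0.0769 0.0778 0.0784]
wedge [ 4.6570e-01 -9.0800e-02 -1.0000e-03  3.3568e+00] [0.7 0.4 0.4 0.7 0.6 0.2 0.4 0.1 1.1 0.  0.2 1.1] tri z [0.0992 0.099  0.0979 0.0982]
```

Call:
play_rows --steps '[1,0,0,0,-1,1,0,0,0,-1,1,0,0,0,-1,1,0,0,0,-0.95,1,-0.44,-1,0,0,1,-0.44,-1,0,0,1,-0.44,-1,0,0,1,-0.44,-1,0,0,1,-0.44,-1,0,0,1,-0.44,-1,0,0]' --grip_force 30

```text
time: 1.15
position: [0.3106, 0.4029, 0.2224]
tool_rot: [-0.012, 1.0, -0.0, -0.0]
ft_force: [-0.1, -0.2, 1.0]
grip_width: 0.0871
grip_force: 0.0
```

Call:
play_rows --steps '[1,-0.44,-1,0,0,1,-0.44,-1,0,0,1,-0.44,-1,0,0,1,-0.44,-1,0,0,1,-0.44,-1,0,0,1,-0.44,-1,0,0,1,-0.44,-1,0,0,1,-0.44,-1,0,0,1,-0.44,-1,0,0,1,-0.44,-1,0,0]'

```text
time: 2.15
position: [0.4495, 0.106, 0.2225]
tool_rot: [-0.012, 1.0, 0.0, -0.0]
ft_force: [0.4, -0.3, -0.4]
grip_width: 0.0871
grip_force: 0.0
```

```bash
cat >> h.py <<'E'
from scipy.spatial.transform import Rotation as Ro
def go(p,yaw=None):
    "units to target: twist first, then shift in the tool axes after the twist"
    o=robot.get_obs(); R=Ro.from_quat(o['tool_rot']).as_matrix(); th=np.arctan2(R[1,0],R[0,0]); tw=0
    if yaw is not None: tw=(th-yaw+np.pi/2)%np.pi-np.pi/2
    y=th-tw; X=np.array([np.cos(y),np.sin(y),0]);Y=np.array([np.sin(y),-np.cos(y),0]);d=np.array(p)-o['position']
    print('pos',o['position'].round(4),'th',round(th,4),'tiltz',R[:,2].round(3),'grip',round(o['grip_width'],4),'F',o['ft_force'].round(1),'q6',o['q'][5].round(2),'t',round(o['time'],2))
    print(' -> twist',round(tw/.1,2),'tx ty tz',round(d@X/.03,2),round(d@Y/.03,2),round(-d[2]/.03,2))
E
python3 - <<'E'
from h import *
go([.4521,.0982,.2],np.pi+.0253); snap('wrist','w1')
E
```

```text
pos [0.4495 0.106  0.2225] th -3.1186 tiltz [-0.  0. -1.] grip 0.0871 F [ 0.4 -0.3 -0.4] q6 -1.6 t 2.15
 -> twist -0.02 tx ty tz -0.08 -0.26 0.75
```

View pics/w1.png

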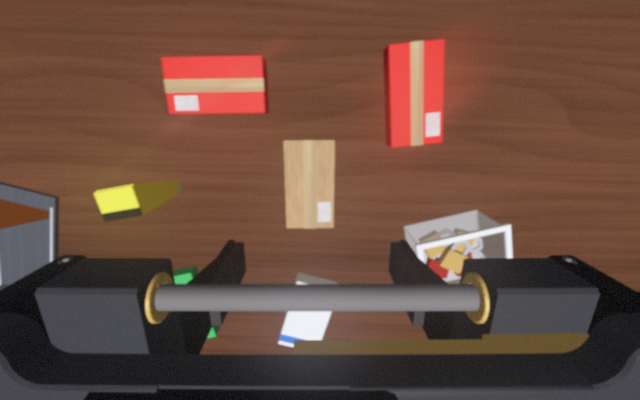

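Wrist view: the brown carton is at (309,184), with top corners about (284,141), (335,141), (335,228) and (286,228). The reds are at (215,85) and (415,93), and the wedge top is at (117,200). I'll cross-check against the fit.

```bash
python3 - <<'E'
from h import *
c=load('w1')
P=atz(c,[(284,141),(335,141),(335,228),(286,228)],.03); print(P.round(4)[:,:2],P.mean(0).round(4), np.linalg.norm(P-np.roll(P,1,0),axis=1).round(4))
m=c['image'].astype(int); h=cv2.cvtColor(c['image'],cv2.COLOR_RGB2HSV)
print(h[150,295],h[200,295],h[184,260],h[184,309])
S=load('scene0'); s=(np.array([(633,99),(709,97),(722,205),(643,207)],float)+.5)/3-.5+[140,115]
print(tri(S,s,c,[(284,141),(335,141),(335,228),(286,228)]).round(4))
go([.452,.098,.008],np.pi+.0253)
E
```

```text
[[0.4009 0.0661]
 [0.3996 0.1256]
 [0.5083 0.13  ]
 [0.5097 0.0675]] [0.4546 0.0973 0.03  ] [0.1089 0.0595 0.1089 0.0625]
[ 16  88 199] [ 16  87 200] [ 11 130 120] [ 18  76 204]
[[4.008e-01 6.610e-02 3.040e-02 1.000e-04]
 [3.995e-01 1.260e-01 3.150e-02 1.000e-03]
 [5.085e-01 1.288e-01 2.910e-02 2.600e-03]
 [5.103e-01 6.830e-02 2.900e-02 1.700e-03]]
pos [0.4529 0.1022 0.2227] th -3.1204 tiltz [ 0.004 -0.003 -1.   ] grip 0.087 F [ 2.7 -2.7 -0.1] q6 -1.61 t 2.2
 -> twist -0.04 tx ty tz 0.04 -0.14 7.16
```

Call:
play_rows --steps '[1,-0.02,-0.15,1,0,1,0,0,1,0,1,0,0,1,0,1,0,0,1,0,1,0,0,1,0,1,0,0,1,0,1,0,0,0.7,0,1,0,0,0.3,0,1,0,0,0.13,0,1,0,0,0,0]'

```text
time: 3.2
position: [0.4502, 0.1029, 0.0087]
tool_rot: [-0.012, 1.0, 0.0, 0.0]
ft_force: [-0.6, -0.0, 0.4]
grip_width: 0.0872
grip_force: 0.0
```

```bash
python3 - <<'E'
from h import *
go([.4535,.0975,.008],np.pi+.027)
E
```

```text
pos [0.4502 0.1029 0.0087] th -3.1183 tiltz [ 0.  0. -1.] grip 0.0872 F [-0.6 -0.   0.4] q6 -1.61 t 3.2
 -> twist -0.04 tx ty tz -0.11 -0.18 0.02
```

Call:
play_rows --steps '[1,-0.11,-0.18,0,0,1,0,0,0,0,-1,0,0,0,0,-1,0,0,0,0,-1,0,0,0,0,-1,0,0,0,0,-1,0,0,0,0,-1,0,0,0,0,-1,0,0,0,0,-1,0,0,0,0]'

```text
time: 4.2
position: [0.4534, 0.0976, 0.0087]
tool_rot: [-0.012, 1.0, 0.0, -0.0]
ft_force: [-0.4, 0.3, 2.5]
grip_width: 0.0599
grip_force: 30.0
```

```bash
python3 - <<'E'
from h import *
go([.4535,.0975,.008],np.pi+.027); print(robot.get_obs()['grip_force'])
yaw=2.8962; c=np.array([.5544,-.2997]); X=np.array([np.cos(yaw),np.sin(yaw)])
print('carton place',c-.015*X, c-.0135*X, 'above'); go([*(c-.0135*X),.2],yaw)
E
```

```text
pos [0.4534 0.0976 0.0087] th -3.1184 tiltz [-0.  0. -1.] grip 0.0599 F [-0.4  0.3  2.5] q6 -1.62 t 4.2
 -> twist -0.04 tx ty tz -0.0 -0.0 0.02
29.993867576122284
carton place [ 0.56895063 -0.30334406] [ 0.56749557 -0.30297965] above
pos [0.4534 0.0976 0.0087] th -3.1184 tiltz [-0.  0. -1.] grip 0.0599 F [-0.4  0.3  2.5] q6 -1.62 t 4.2
 -> twist 2.69 tx ty tz -6.93 -12.03 -6.38
```

Call:
play_rows --steps '[-1,0,0,-0.5,0,-1,0,0,-1,0.9,-1,0,0,-1,0.9,-1,0,0,-1,0.89,-1,0,0,-1,0,-1,0,0,-1,0,-1,-0.5,-0.6,-0.9,0,-1,-0.87,-1,0,0,-1,-0.87,-1,0,0,-1,-0.87,-1,0,0]'

```text
time: 5.2
position: [0.5174, -0.0309, 0.2004]
tool_rot: [0.122, 0.992, 0.0, -0.0]
ft_force: [-0.6, -0.1, -2.7]
grip_width: 0.0594
grip_force: 30.0
```

Call:
play_rows --steps '[-1,-0.87,-1,0,0,-1,-0.87,-1,0,0,-1,-0.87,-1,0,0,-1,-0.87,-1,0,0,-1,-0.87,-1,0,0,-1,-0.87,-1,0,0,-1,-0.87,-1,0,0,-1,-0.87,-1,0,0,-1,-0.4,-0.4,0,0,-1,0,0,0,0]'

```text
time: 6.2
position: [0.6703, -0.3308, 0.1983]
tool_rot: [0.124, 0.992, -0.0, -0.001]
ft_force: [0.2, -0.6, -2.4]
grip_width: 0.0598
grip_force: 30.0
```

```bash
python3 - <<'E'
from h import *
go([.5675,-.3030,.2],2.8962); c=snap('wrist','w2')
yaw=2.8962; X=np.array([np.cos(yaw),np.sin(yaw),0]);Y=np.array([-np.sin(yaw),np.cos(yaw),0]);o=np.array([.5544,-.2997,-.001])
M=np.array([(67,35,80),(67,-35,80),(-70,35,80),(-70,-35,80),(86,40,8),(86,-40,8),(-86,-40,8),(-86,40,8)])/1000
print(proj(c,o+M[:,:1]*X+M[:,1:2]*Y+M[:,2:]*[0,0,1]).round(1))
E
```

```text
pos [ 0.6703 -0.3308  0.1983] th 2.8931 tiltz [-0.001  0.    -1.   ] grip 0.0598 F [ 0.2 -0.6 -2.4] q6 -1.93 t 6.2
 -> twist -0.03 tx ty tz 3.55 0.07 -0.06
[[275.2 -24.5]
 [362.5 -24.9]
 [281.5 147.9]
 [356.6 147.6]
 [278.9 -15.4]
 [357.8 -15.8]
 [352.6 154.5]
 [284.7 154.7]]
```

View pics/w2.png

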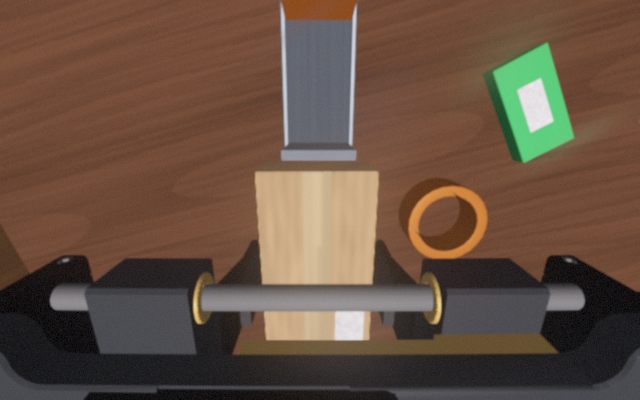

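The wrist view shows the cradle's grey stop inner top edge at about row 149, columns 282–356. The fit predicted (281.5..356.6, 148), so the cradle pose is confirmed. The held carton, columns 256–378, is square with the cradle.

Call:
play_rows --steps '[-1,0.89,0.02,0,-0.03,-1,0.89,0.02,0,0,-1,0.89,0.02,0,0,-1,0.88,0.01,0,0,-1,0,0,0.7,0,-1,0,0,1,0,-1,0,0,1,0,-1,0,0,0.4,0,-1,0,0,0,0,-1,0,0,0,0]'

```text
time: 7.25
position: [0.5681, -0.3001, 0.1084]
tool_rot: [0.121, 0.993, -0.0, 0.0]
ft_force: [0.8, 0.4, -1.6]
grip_width: 0.0597
grip_force: 30.0
```

```bash
python3 - <<'E'
from h import *
go([.5675,-.3030,.0175],2.8962); snap('side','s2'); snap('scene','c2')
E
```

```text
pos [ 0.5681 -0.3001  0.1084] th 2.8994 tiltz [ 0.001 -0.    -1.   ] grip 0.0597 F [ 0.8  0.4 -1.6] q6 -1.99 t 7.25
 -> twist 0.03 tx ty tz -0.01 -0.1 3.03
```

Call:
play_rows --steps '[-1,-0.01,-0.1,0.3,0.03,-1,0,0,0.6,0,-1,0,0,0.6,0,-1,0,0,0.6,0,-1,0,0,0.5,0,-1,0,0,0.25,0,-1,0,0,0.1,0,-1,0,0,0.05,0,-1,0,0,0,0,-1,0,0,0,0]'

```text
time: 8.35
position: [0.5677, -0.3037, 0.0184]
tool_rot: [0.123, 0.992, -0.0, 0.001]
ft_force: [-0.0, 0.6, -3.1]
grip_width: 0.0595
grip_force: 30.0
```

```bash
python3 - <<'E'
from h import *
go([.5675,-.3030,.0175],2.8962); snap('side','s3'); snap('scene','c3')
a=cv2.imread('pics/side0.png')
A=cv2.imread('pics/s3.png')[230:350,240:390]; B=cv2.imread('pics/c3.png')[140:250,130:260]
cv2.imwrite('pics/m3.png',np.hstack([cv2.resize(A,(400,320),interpolation=cv2.INTER_CUBIC),cv2.resize(B,(378,320),interpolation=cv2.INTER_CUBIC)]))
E
```

```text
pos [ 0.5677 -0.3037  0.0184] th 2.8958 tiltz [ 0.001 -0.001 -1.   ] grip 0.0595 F [-0.   0.6 -3.1] q6 -1.99 t 8.35
 -> twist -0.0 tx ty tz 0.01 0.02 0.03
```

View pics/m3.png

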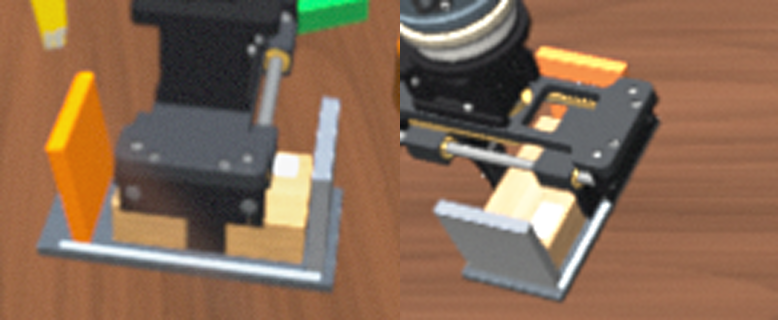

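Both views show the brown carton low in the cradle between the stops, a few mm from the grey one. Next I lower it the last bit, nudge it to grey and release.

Call:
play_rows --steps '[-1,0,0,0.04,0,-1,0,0,0.02,0,-1,-0.04,0,0,0,-1,-0.03,0,0,0,-1,0,0,0,0,0.6,0,0,0,0,0.6,0,0,0,0,0.6,0,0,0,0,0.6,0,0,0,0,0.6,0,0,0,0]'

```text
time: 9.45
position: [0.5693, -0.3038, 0.0157]
tool_rot: [0.123, 0.992, 0.0, -0.0]
ft_force: [0.1, 0.4, 0.7]
grip_width: 0.0693
grip_force: 0.0
```

```bash
python3 - <<'E'
from h import *
go([.648,.0984,.2],np.pi-.2484)
E
```

```text
pos [ 0.5693 -0.3038  0.0157] th 2.8958 tiltz [-0.  0. -1.] grip 0.0693 F [0.1 0.4 0.7] q6 -1.99 t 9.45
 -> twist 0.03 tx ty tz 0.75 13.64 -6.14
```

Call:
play_rows --steps '[0.6,0,0,-0.5,0,0.6,0,0,-1,0,0.6,0,0,-1,0,1,0,0,-1,0,1,0,0.5,-1,0,1,0.1,1,-1,0,1,0.1,1,-0.6,0,1,0.1,1,0,0,1,0.1,1,0,0,1,0.1,1,0,0]'

```text
time: 10.45
position: [0.595, -0.139, 0.2005]
tool_rot: [0.123, 0.992, -0.0, 0.001]
ft_force: [0.3, -0.1, 0.5]
grip_width: 0.0868
grip_force: 0.0
```

Call:
play_rows --steps '[1,0.1,1,0,0,1,0.1,1,0,0,1,0.1,1,0,0,1,0.05,1,0,0,1,0,1,0,0,1,0,1,0,0,1,0,1,0,0,1,0,1,0,0,1,0,0.14,0,0,1,0,0,0,0]'

```text
time: 11.45
position: [0.644, 0.1001, 0.1996]
tool_rot: [0.122, 0.993, -0.0, 0.0]
ft_force: [-0.4, -1.2, -0.1]
grip_width: 0.087
grip_force: 0.0
```

```bash
cat > wr.py <<'E'
from fit import *
import sys
def top(c,lo,hi,h,near):
    "carton top outline by colour from one picture, at height h; corners and centre nearest 'near'"
    m=cv2.inRange(cv2.cvtColor(c['image'],cv2.COLOR_RGB2HSV),lo,hi); m=cv2.morphologyEx(m,cv2.MORPH_CLOSE,np.ones((13,13)))
    out=[]
    for k in cv2.findContours(m,cv2.RETR_EXTERNAL,cv2.CHAIN_APPROX_NONE)[0]:
        if cv2.contourArea(k)<800: continue
        P=atz(c,k.reshape(-1,2),h)[:,:2]; (cx,cy),(w,hh),a=cv2.minAreaRect((P*1000).astype(np.float32))
        if w<hh: a+=90
        a=(a+90)%180-90
        out.append((np.hypot(cx-near[0]*1000,cy-near[1]*1000),round(cx,1),round(cy,1),round(w,1),round(hh,1),round(float(np.radians(a)),4)))
    return sorted(out)[:2]
E
python3 - <<'E'
from wr import *
go([.648,.0984,.2],np.pi-.2484); c=snap('wrist','w4')
print(top(c,(0,0,150),(180,45,255),.026,(.648,.0984)))
print(proj(c,[.648,.0984,.026]))
cv2.imwrite('pics/w4c.png',cv2.resize(cv2.imread('pics/w4.png')[60:320,180:460],(700,650))[:600])
E
```

```text
pos [0.644  0.1001 0.1996] th 2.8978 tiltz [ 0.001 -0.    -1.   ] grip 0.087 F [-0.4 -1.2 -0.1] q6 -1.34 t 11.45
 -> twist 0.05 tx ty tz -0.14 -0.02 -0.01
[(np.float64(1.5386183684259114), 649.2, 97.4, 62.9, 112.5, -0.2662), (np.float64(155.4709880115424), 799.8, 64.7, 416.7, 9.3, 1.3271)]
[[316.54211116 189.5422301 ]]
```

View pics/w4c.png

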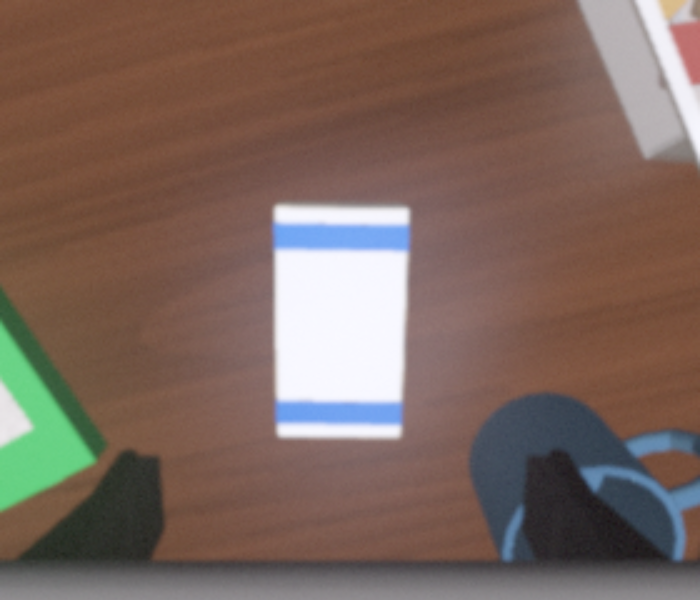

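The white carton's top is at crop (274..409, 206..437), so the centre is about (0.649, 0.0975). The mug stands close at crop (545,465) and is taller than the gripper body's underside, so I'm checking the clearance.

```bash
python3 - <<'E'
from wr import *
w=load('w4');S=load('scene0');k=280/700
f=lambda P:np.array(P,float)*k+[180,60]
C=atz(w,f([(274,206),(409,208),(402,437),(278,437)]),.026);print(C[:,:2].round(4),C.mean(0).round(4))
# mug base left/top tangent points in wrist crop; scene: rim ellipse ends & base
print('mug base pts',atz(w,f([(470,440),(545,393)]),0)[:,:2].round(4))
print('rim scene', atz(S,[(405,266),(449,266),(427,255),(427,283)],.09)[:,:2].round(4))
for off in (0,.018):
  th=np.pi-.255;X=np.array([np.cos(th),np.sin(th)]);Y=np.array([np.sin(th),-np.cos(th)]);t=np.array([.649,.0975])+off*X
  m=atz(S,[(405,266),(449,266)],.09)[:,:2].mean(0)-t; print(off,'mug in tool',(m@X).round(4),(m@Y).round(4)); go([*t,.007],th)
E
```

```text
[[0.5887 0.0825]
 [0.604  0.1402]
 [0.7102 0.1133]
 [0.6956 0.0548]] [0.6496 0.0977 0.026 ]
mug base pts [[0.7317 0.1471]
 [0.7154 0.1896]]
rim scene [[0.7426 0.1427]
 [0.743  0.219 ]
 [0.7214 0.1841]
 [0.7742 0.1759]]
0 mug in tool -0.0697 0.1043
pos [0.6439 0.099  0.1994] th 2.8966 tiltz [ 0.    -0.001 -1.   ] grip 0.0873 F [0.2 0.6 0.2] q6 -1.34 t 11.5
 -> twist 0.1 tx ty tz -0.18 -0.01 6.41
0.018 mug in tool -0.0877 0.1043
pos [0.6439 0.099  0.1994] th 2.8966 tiltz [ 0.    -0.001 -1.   ] grip 0.0873 F [0.2 0.6 0.2] q6 -1.34 t 11.5
 -> twist 0.1 tx ty tz 0.42 -0.01 6.41
```

Measured mug position is (0.743, 0.181). A centred grasp would put the body's corner over it, so I grasp 20 mm towards the robot instead.

Call:
play_rows --steps '[1,0.48,-0.01,0.5,0.1,1,0,0,1,0,1,0,0,1,0,1,0,0,1,0,1,0,0,1,0,1,0,0,0.9,0,1,0,0,0.6,0,1,0,0,0.3,0,1,0,0,0.1,0,1,0,0,0,0]'

```text
time: 12.5
position: [0.6304, 0.1017, 0.0073]
tool_rot: [0.128, 0.992, -0.0, 0.0]
ft_force: [-0.2, 0.2, 0.1]
grip_width: 0.0871
grip_force: 0.0
```

```bash
python3 - <<'E'
from h import *
th=np.pi-.255;go([.6495+.02*np.cos(th),.0976+.02*np.sin(th),.007],th)
E
```

```text
pos [0.6304 0.1017 0.0073] th 2.885 tiltz [ 0.001 -0.    -1.   ] grip 0.0871 F [-0.2  0.2  0.1] q6 -1.33 t 12.5
 -> twist -0.02 tx ty tz 0.02 0.03 0.01
```

Call:
play_rows --steps '[-1,0,0.03,0,0,-1,0,0,0,0,-1,0,0,0,0,-1,0,0,0,0,-1,0,0,0,0,-1,0,0,0,0,-1,0,0,-0.5,0,-1,0,0,-1,0,-1,0,0,-1,0,-1,0,0,-1,0]'

```text
time: 13.5
position: [0.6298, 0.1034, 0.1132]
tool_rot: [0.128, 0.992, 0.0, -0.0]
ft_force: [0.9, 0.2, -1.2]
grip_width: 0.0599
grip_force: 30.0
```

```bash
python3 - <<'E'
from h import *
y=2.8962; go([.5544+.006*np.cos(y),-.2997+.006*np.sin(y),.2],y)
E
```

```text
pos [0.6298 0.1034 0.1132] th 2.8857 tiltz [-0.001  0.    -1.   ] grip 0.0599 F [ 0.9  0.2 -1.2] q6 -1.33 t 13.5
 -> twist -0.1 tx ty tz -0.63 -13.64 -2.89
```

Call:
play_rows --steps '[-1,-0.05,-0.5,-1,-0.1,-1,-0.05,-1,-1,0,-1,-0.05,-1,-0.5,0,-1,-0.05,-1,0,0,-1,-0.05,-1,0,0,-1,-0.05,-1,0,0,-1,-0.05,-1,0,0,-1,-0.05,-1,0,0,-1,-0.05,-1,0,0,-1,-0.05,-1,0,0]'

```text
time: 14.5
position: [0.5746, -0.1776, 0.1873]
tool_rot: [0.123, 0.992, 0.0, -0.0]
ft_force: [0.2, -0.5, -1.0]
grip_width: 0.0604
grip_force: 30.0
```

Call:
play_rows --steps '[-1,-0.05,-1,0,0,-1,-0.05,-1,0,0,-1,-0.03,-1,0,0,-1,0,-0.7,0,0,-1,0,-0.4,0,0,-1,0,0,0.5,0,-1,0,0,0.5,0,-1,0,0,0.5,0,-1,0,0,0,0,-1,0,0,0,0]'

```text
time: 15.5
position: [0.5492, -0.2964, 0.142]
tool_rot: [0.122, 0.992, 0.0, -0.0]
ft_force: [1.3, 0.6, -1.1]
grip_width: 0.0598
grip_force: 30.0
```

```bash
python3 - <<'E'
from h import *
y=2.8962; go([.5544+.006*np.cos(y),-.2997+.006*np.sin(y),.047],y)
E
```

```text
pos [ 0.5492 -0.2964  0.142 ] th 2.8963 tiltz [-0.     0.001 -1.   ] grip 0.0598 F [ 1.3  0.6 -1.1] q6 -2.0 t 15.5
 -> twist 0.0 tx ty tz 0.0 -0.06 3.17
```

Call:
play_rows --steps '[-1,0,-0.06,0.2,0,-1,0,0,0.7,0,-1,0,0,0.7,0,-1,0,0,0.7,0,-1,0,0,0.5,0,-1,0,0,0.25,0,-1,0,0,0.07,0,-1,0,0,0.05,0,-1,0,0,0,0,-1,0,0,0,0]'

```text
time: 16.5
position: [0.5492, -0.2991, 0.0476]
tool_rot: [0.123, 0.992, -0.0, 0.001]
ft_force: [-0.3, 0.6, -1.5]
grip_width: 0.0601
grip_force: 30.0
```

```bash
python3 - <<'E'
from h import *
y=2.8962; go([.5544+.005*np.cos(y),-.2997+.005*np.sin(y),.0453],y)
E
```

```text
pos [ 0.5492 -0.2991  0.0476] th 2.8959 tiltz [ 0.001 -0.001 -1.   ] grip 0.0601 F [-0.3  0.6 -1.5] q6 -2.0 t 16.5
 -> twist -0.0 tx ty tz -0.0 0.02 0.08
```

Call:
play_rows --steps '[-1,0,0.02,0.04,0,-1,0,0,0.03,0,-1,-0.04,0,0,0,-1,0,0,0,0,-1,0,0,0,0,0.6,0,0,0,0,0.6,0,0,0,0,0.6,0,0,0,0,0.6,0,0,0,0,0.6,0,0,0,0]'

```text
time: 17.5
position: [0.5501, -0.2985, 0.0445]
tool_rot: [0.123, 0.992, 0.0, 0.0]
ft_force: [-0.8, -0.6, 0.1]
grip_width: 0.0693
grip_force: 0.0
```

```bash
python3 - <<'E'
from h import *
go([.6408,-.0792,.2],np.pi+.2393)
E
```

```text
pos [ 0.5501 -0.2985  0.0445] th 2.8958 tiltz [ 0.  0. -1.] grip 0.0693 F [-0.8 -0.6  0.1] q6 -2.0 t 17.5
 -> twist -4.85 tx ty tz -4.67 6.38 -5.18
```

Call:
play_rows --steps '[0.6,0,0,-0.5,0,0.6,0,0,-0.7,0,0.6,0,0,-1,0,1,0,0,-1,-0.9,1,0,0,-1,-1,1,0,0,-1,-1,1,0,0,0,-1,1,0,0,0,-0.95,1,-0.6,0.9,0,0,1,-0.7,1,0,0]'

```text
time: 18.5
position: [0.5745, -0.2345, 0.202]
tool_rot: [-0.118, 0.993, -0.001, 0.001]
ft_force: [0.5, 0.5, 0.3]
grip_width: 0.0869
grip_force: 0.0
```

Call:
play_rows --steps '[1,-0.7,1,0,0,1,-0.7,1,0,0,1,-0.7,1,0,0,1,-0.7,0.9,0,0,1,-0.57,0.58,0,0,1,0,0,0,0,1,0,0,0,0,1,0,0,0,0,1,0,0,0,0,1,0,0,0,0]'

```text
time: 19.5
position: [0.6404, -0.0804, 0.2008]
tool_rot: [-0.119, 0.993, -0.0, -0.0]
ft_force: [-0.4, 0.9, 0.3]
grip_width: 0.087
grip_force: 0.0
```

```bash
python3 - <<'E'
from wr import *
go([.6408,-.0792,.2],np.pi+.2393); c=snap('wrist','w5')
print(top(c,(50,60,140),(80,255,255),.022,(.64,-.079)))
print(top(c,(50,60,40),(80,255,255),.022,(.64,-.079)))
cv2.imwrite('pics/w5c.png',cv2.resize(cv2.imread('pics/w5.png')[40:320,130:490],(770,600)))
E
```

```text
pos [ 0.6404 -0.0804  0.2008] th -2.9039 tiltz [-0. -0. -1.] grip 0.087 F [-0.4  0.9  0.3] q6 -2.11 t 19.5
 -> twist -0.02 tx ty tz -0.02 0.04 0.03
[(np.float64(1.949680061879868), 641.5, -80.2, 110.6, 60.6, 0.246)]
[(np.float64(1.8871596804331534), 641.4, -80.3, 110.9, 60.6, 0.246)]
```

View pics/w5c.png

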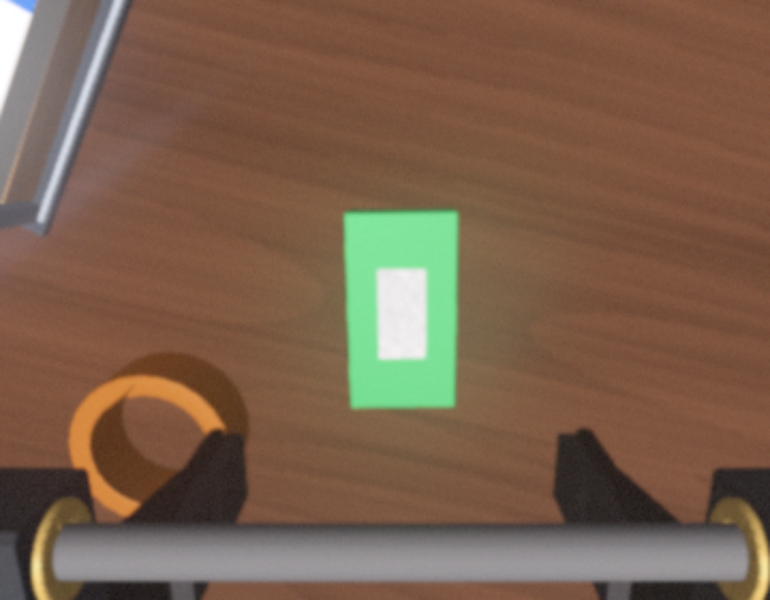

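The green carton is at crop (345..458, 212..408), giving centre (0.641, -0.080) and 110.6 x 60.6 mm, which matches. The tape roll at (150,440) is clear of the fingers.

Call:
play_rows --steps '[1,-0.02,0.02,0.8,0,1,0,0,1,0,1,0,0,1,0,1,0,0,1,0,1,0,0,1,0,1,0,0,0.9,0,1,0,0,0.5,0,1,0,0,0.25,0,1,0,0,0.1,0,1,0,0,0,0]'

```text
time: 20.55
position: [0.6419, -0.0788, 0.0048]
tool_rot: [-0.119, 0.993, -0.0, 0.001]
ft_force: [0.0, 0.4, 0.8]
grip_width: 0.087
grip_force: 0.0
```

```bash
python3 - <<'E'
from h import *
go([.641,-.0797,.004],np.pi+.243)
E
```

```text
pos [ 0.6419 -0.0788  0.0048] th -2.9025 tiltz [ 0.001 -0.    -1.   ] grip 0.087 F [0.  0.4 0.8] q6 -2.1 t 20.55
 -> twist -0.04 tx ty tz 0.04 -0.02 0.03
```

Call:
play_rows --steps '[1,0.04,-0.02,0.02,-0.04,-1,0,0,0,0,-1,0,0,0,0,-1,0,0,0,0,-1,0,0,0,0,-1,0,0,0,0,-1,0,0,0,0,-1,0,0,-0.5,0,-1,0,0,-1,0,-1,0,0,-1,0]'

```text
time: 21.55
position: [0.6395, -0.0792, 0.0792]
tool_rot: [-0.121, 0.993, 0.0, -0.001]
ft_force: [1.0, 0.2, -1.8]
grip_width: 0.06
grip_force: 30.0
```

```bash
python3 - <<'E'
from h import *
y=2.8962; go([.5544-.014*np.cos(y),-.2997-.014*np.sin(y),.2],y)
E
```

```text
pos [ 0.6395 -0.0792  0.0792] th -2.8984 tiltz [-0.002  0.001 -1.   ] grip 0.06 F [ 1.   0.2 -1.8] q6 -2.11 t 21.55
 -> twist 4.89 tx ty tz 0.5 -7.82 -4.03
```

Call:
play_rows --steps '[-1,0,0,-0.8,0.9,-1,0,0,-0.9,1,-1,0,0,-0.9,1,-1,0,0,-0.9,1,-1,0,0,-0.5,0.99,-1,0.05,-0.8,0,0,-1,0.05,-1,0,0,-1,0.05,-1,0,0,-1,0.05,-1,0,0,-1,0.1,-1,0,0]'

```text
time: 22.55
position: [0.5959, -0.2178, 0.1993]
tool_rot: [0.122, 0.992, -0.0, 0.0]
ft_force: [1.2, 0.2, -1.7]
grip_width: 0.0593
grip_force: 30.0
```

Call:
play_rows --steps '[-1,0.1,-1,0,0,-1,0.1,-1,0,0,-1,0.05,-0.7,0,0,-1,0,-0.32,0,0,-1,0,0,0,0,-1,0,0,0.6,0,-1,0,0,0.6,0,-1,0,0,0.4,0,-1,0,0,0,0,-1,0,0,0,0]'

```text
time: 23.55
position: [0.5675, -0.3023, 0.1507]
tool_rot: [0.122, 0.993, 0.0, -0.0]
ft_force: [-1.2, 0.2, -1.0]
grip_width: 0.0594
grip_force: 30.0
```

```bash
python3 - <<'E'
from h import *
y=2.8962; go([.5544-.014*np.cos(y),-.2997-.014*np.sin(y),.07],y)
E
```

```text
pos [ 0.5675 -0.3023  0.1507] th 2.8967 tiltz [ 0.  0. -1.] grip 0.0594 F [-1.2  0.2 -1. ] q6 -1.99 t 23.55
 -> twist 0.0 tx ty tz -0.02 -0.02 2.69
```

Call:
play_rows --steps '[-1,-0.02,-0.02,0.3,0,-1,0,0,0.6,0,-1,0,0,0.6,0,-1,0,0,0.6,0,-1,0,0,0.4,0,-1,0,0,0.15,0,-1,0,0,0.06,0,-1,0,0,0,0,-1,0,0,0,0,-1,0,0,0,0]'

```text
time: 24.55
position: [0.568, -0.3041, 0.0701]
tool_rot: [0.123, 0.992, -0.0, 0.001]
ft_force: [0.4, -0.2, -1.9]
grip_width: 0.06
grip_force: 30.0
```

```bash
python3 - <<'E'
from h import *
y=2.8962; go([.5544-.0145*np.cos(y),-.2997-.0145*np.sin(y),.0683],y)
snap('side','s6'); snap('scene','c6')
A=cv2.imread('pics/s6.png')[220:350,240:390]; B=cv2.imread('pics/c6.png')[130:250,130:260]
cv2.imwrite('pics/m6.png',np.hstack([cv2.resize(A,(400,347),interpolation=cv2.INTER_CUBIC),cv2.resize(B,(376,347),interpolation=cv2.INTER_CUBIC)]))
E
```

```text
pos [ 0.568  -0.3041  0.0701] th 2.8958 tiltz [ 0.001 -0.001 -1.   ] grip 0.06 F [ 0.4 -0.2 -1.9] q6 -1.99 t 24.55
 -> twist -0.0 tx ty tz -0.01 0.03 0.06
```

View pics/m6.png

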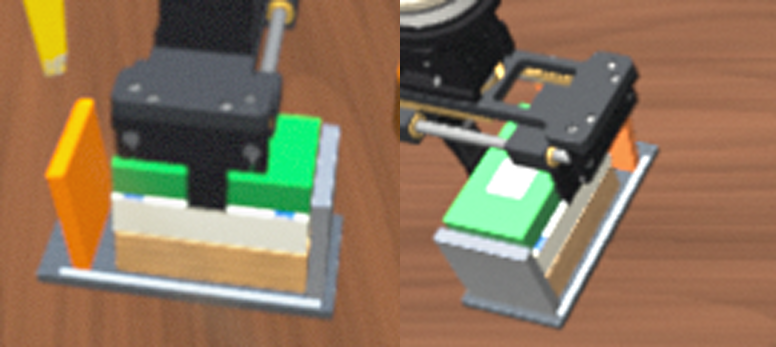

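Both views show the brown, white and green cartons stacked flush and square in the cradle. I lower the last 2 mm and release.

Call:
play_rows --steps '[-1,0,0.03,0.05,0,-1,0,0,0.02,0,-1,-0.02,0,0,0,-1,0,0,0,0,0.6,0,0,0,0,0.6,0,0,0,0,0.6,0,0,0,0,0.6,0,0,-0.3,0,0.6,0,0,-0.7,0,0.6,0,0,-1,0]'

```text
time: 25.65
position: [0.5674, -0.3023, 0.1265]
tool_rot: [0.123, 0.992, 0.001, -0.002]
ft_force: [0.2, 0.3, 0.1]
grip_width: 0.0693
grip_force: 0.0
```

```bash
python3 - <<'E'
from h import *
y=3.3568; go([.4657+.008*np.cos(y),-.0908+.008*np.sin(y),.22],y)
E
```

```text
pos [ 0.5674 -0.3023  0.1265] th 2.8957 tiltz [-0.003  0.002 -1.   ] grip 0.0693 F [0.2 0.3 0.1] q6 -1.99 t 25.65
 -> twist -4.61 tx ty tz 2.07 7.61 -3.12
```

Call:
play_rows --steps '[1,0,0,-0.7,-0.9,1,0,0,-0.9,-1,1,0,0,-0.9,-1,1,0,0,-0.8,-1,1,0,0,0,-0.7,1,0.1,0.9,0,0,1,0.1,1,0,0,1,0.1,1,0,0,1,0.1,1,0,0,1,0.1,1,0,0]'

```text
time: 26.65
position: [0.5221, -0.1615, 0.2268]
tool_rot: [-0.107, 0.994, -0.0, 0.0]
ft_force: [0.3, 0.3, -0.1]
grip_width: 0.0871
grip_force: 0.0
```

Call:
play_rows --steps '[1,0.2,1,0,0,1,0.2,1,0,0,1,0.2,0.7,0,0,1,0,0,0,0,1,0,0,0,0,1,0,0,0,0,1,0,0,0,0,1,0,0,0,0,1,0,0,0,0,1,0,0,0,0]'

```text
time: 27.65
position: [0.4877, -0.0875, 0.226]
tool_rot: [-0.107, 0.994, 0.0, -0.0]
ft_force: [0.2, 0.3, 0.1]
grip_width: 0.0872
grip_force: 0.0
```

```bash
python3 - <<'E'
from wr import *
y=3.3568; go([.4657+.008*np.cos(y),-.0908+.008*np.sin(y),.22],y); c=snap('wrist','w7')
X=np.array([np.cos(y),np.sin(y),0]);Y=np.array([-np.sin(y),np.cos(y),0]);o=np.array([.4657,-.0908,0])
M=np.array([(-8,20,100),(-8,-20,100),(24,-20,100),(24,20,100)])/1000
q=proj(c,o+M[:,:1]*X+M[:,1:2]*Y+M[:,2:]*[0,0,1]); print(q.round(1))
u=int(q[:,0].mean())-80;v=max(0,int(q[:,1].mean())-60); print(u,v)
cv2.imwrite('pics/w7c.png',cv2.resize(cv2.imread('pics/w7.png')[v:v+120,u:u+160],(640,480),interpolation=cv2.INTER_CUBIC))
E
```

```text
pos [ 0.4877 -0.0875  0.226 ] th -2.9279 tiltz [-0.  0. -1.] grip 0.0872 F [0.2 0.3 0.1] q6 -2.19 t 27.65
 -> twist -0.01 tx ty tz 1.01 0.05 0.2
[[298.8 183.8]
 [339.3 183.7]
 [340.  151. ]
 [298.2 151.1]]
239 107
```

View pics/w7c.png

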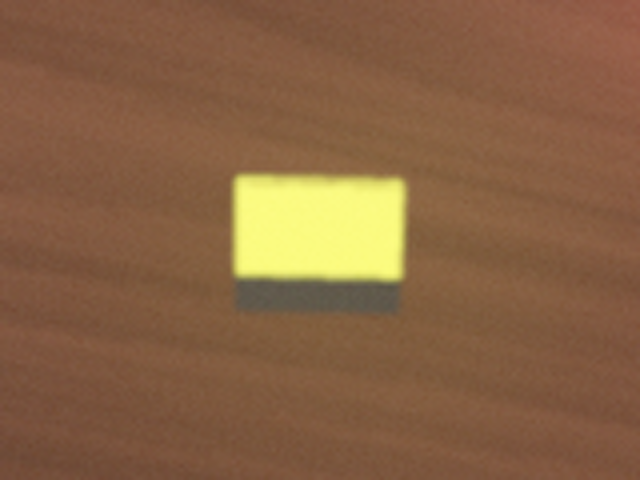

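The wedge's top is at crop (234..405, 175..313), within 1 px of the prediction, and its black stripe is on the side away from the robot. Proceeding to grasp.

Call:
play_rows --steps '[1,0.5,0.05,0,0,1,0.5,0,0,0,1,0,0,0.9,0,1,0,0,1,0,1,0,0,1,0,1,0,0,1,0,1,0,0,0.6,0,1,0,0,0.43,0,1,0,0,0,0,1,0,0,0,0]' --grip_force 45

```text
time: 28.7
position: [0.4582, -0.0922, 0.0783]
tool_rot: [-0.107, 0.994, 0.0, -0.0]
ft_force: [1.0, 0.5, -0.3]
grip_width: 0.0871
grip_force: 0.0
```

```bash
python3 - <<'E'
from h import *
y=3.3568; go([.4657+.008*np.cos(y),-.0908+.008*np.sin(y),.078],y)
E
```

```text
pos [ 0.4582 -0.0922  0.0783] th -2.9273 tiltz [-0.  0. -1.] grip 0.0871 F [ 1.   0.5 -0.3] q6 -2.22 t 28.7
 -> twist -0.01 tx ty tz 0.01 -0.01 0.01
```

Call:
play_rows --steps '[-1,0,0,0,0,-1,0,0,0,0,-1,0,0,0,0,-1,0,0,0,0,-1,0,0,0,0,-1,0,0,0,0,-1,0,0,0,0,-1,0,0,-0.5,0,-1,0,0,-1,0,-1,0,0,-1,0]'

```text
time: 29.7
position: [0.457, -0.0917, 0.1532]
tool_rot: [-0.107, 0.994, 0.001, -0.001]
ft_force: [0.7, -0.5, -2.4]
grip_width: 0.0397
grip_force: 44.8
```

```bash
python3 - <<'E'
from h import *
y=2.8962; go([.5544+.058*np.cos(y),-.2997+.058*np.sin(y),.225],y)
E
```

```text
pos [ 0.457  -0.0917  0.1532] th -2.9275 tiltz [-0.003  0.001 -1.   ] grip 0.0397 F [ 0.7 -0.5 -2.4] q6 -2.22 t 29.7
 -> twist 4.59 tx ty tz -2.9 -5.94 -2.39
```

Call:
play_rows --steps '[-1,0,0,-0.6,0.7,-1,0,0,-0.9,1,-1,0,0,-0.7,1,-1,0,0,-0.2,1,-1,0,0,0,0.89,-1,-0.5,-0.8,0,0,-1,-0.5,-1,0,0,-1,-0.5,-1,0,0,-1,-0.5,-1,0,0,-1,-0.5,-1,0,0]'

```text
time: 30.7
position: [0.4954, -0.2508, 0.2245]
tool_rot: [0.122, 0.993, 0.001, -0.001]
ft_force: [0.1, 0.5, -1.3]
grip_width: 0.0395
grip_force: 44.8
```

Call:
play_rows --steps '[-1,-0.3,-0.7,0,0,-1,-0.1,-0.4,0,0,-1,0,0,0,0,-1,0,0,0,0,-1,0,0,0,0,-1,0,0,0,0,-1,0,0,0,0,-1,0,0,0,0,-1,0,0,0,0,-1,0,0,0,0]'

```text
time: 31.7
position: [0.4996, -0.2848, 0.2253]
tool_rot: [0.122, 0.993, -0.0, 0.0]
ft_force: [0.8, -0.2, -2.3]
grip_width: 0.0399
grip_force: 44.8
```

```bash
python3 - <<'E'
from h import *
y=2.8962; go([.5544+.058*np.cos(y),-.2997+.058*np.sin(y),.178],y)
S=snap('side','s8'); C=snap('scene','c8')
A=cv2.imread('pics/s8.png')[180:340,230:390]; B=cv2.imread('pics/c8.png')[100:250,120:270]
cv2.imwrite('pics/m8.png',np.hstack([cv2.resize(A,(400,400),interpolation=cv2.INTER_CUBIC),cv2.resize(B,(400,400),interpolation=cv2.INTER_CUBIC)]))
E
```

```text
pos [ 0.4996 -0.2848  0.2253] th 2.8969 tiltz [ 0. -0. -1.] grip 0.0399 F [ 0.8 -0.2 -2.3] q6 -2.04 t 31.7
 -> twist 0.01 tx ty tz 0.04 -0.04 1.58
```

View pics/m8.png

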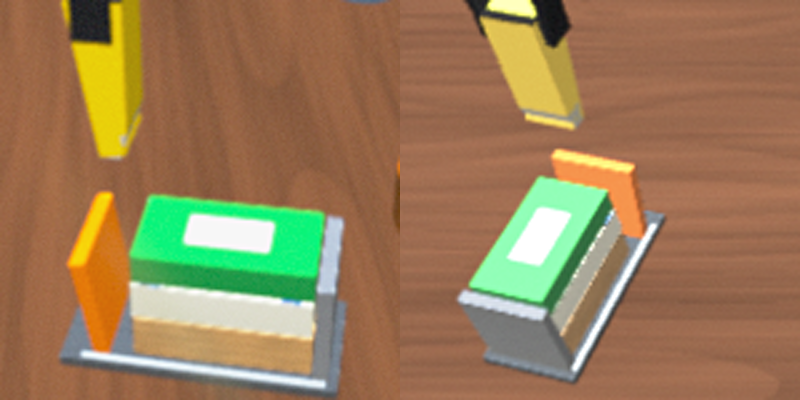

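The side and scene views show the stack square, with a gap at the orange stop and the wedge held above it, stripe side towards the cartons. I'll measure the green carton's orange end in the cradle frame.

```bash
python3 - <<'E'
from fit import *
S,D=load('c8'),load('s8')
sc=lambda P:(np.array(P,float)+.5)/(400/150)-.5+[120,100]
si=lambda P:(np.array(P,float)+.5)/2.5-.5+[230,180]
y=2.8962;X=np.array([np.cos(y),np.sin(y)]);Y=np.array([-np.sin(y),np.cos(y)]);c=np.array([.5544,-.2997])
# order: orange end +y, orange end -y, grey end -y, grey end +y
s=sc([(140,178),(211,196),(148,305),(70,289)]); d=si([(131,279),(152,196),(325,211),(316,292)])
for n,P in (('tri',tri(S,s,D,d)),('scene',atz(S,s,.086)),('side',atz(D,d,.086))):
    q=P[:,:2]-c; print(n,np.c_[q@X,q@Y,P[:,2]].round(4).tolist())
E
```

```text
tri [[0.042, 0.0359, 0.0744], [0.0396, -0.0326, 0.0807], [-0.0689, -0.0345, 0.0819], [-0.0685, 0.0333, 0.0761]]
scene [[0.0384, 0.0277, 0.086], [0.0348, -0.0361, 0.086], [-0.0711, -0.0371, 0.086], [-0.0726, 0.0259, 0.086]]
side [[0.0345, 0.0519, 0.086], [0.0387, -0.0264, 0.086], [-0.0692, -0.0292, 0.086], [-0.0702, 0.0451, 0.086]]
```

Call:
play_rows --steps '[-1,0.04,-0.04,0.2,0,-1,0,0,0.5,0,-1,0,0,0.5,0,-1,0,0,0.5,0,-1,0,0,0.4,0,-1,0,0,0.2,0,-1,0,0,0.1,0,-1,0,0,0.1,0,-1,0,0,0,0,-1,0,0,0,0]'

```text
time: 32.8
position: [0.4984, -0.286, 0.1507]
tool_rot: [0.122, 0.993, -0.0, 0.0]
ft_force: [-0.3, -0.4, -1.8]
grip_width: 0.0395
grip_force: 44.8
```

```bash
python3 - <<'E'
from h import *
y=2.8962; go([.5544+.058*np.cos(y),-.2997+.058*np.sin(y),.105],y)
snap('side','s9'); snap('scene','c9')
A=cv2.imread('pics/s9.png')[200:340,240:380]; B=cv2.imread('pics/c9.png')[120:240,130:250]
cv2.imwrite('pics/m9.png',np.hstack([cv2.resize(A,(400,400),interpolation=cv2.INTER_CUBIC),cv2.resize(B,(400,400),interpolation=cv2.INTER_CUBIC)]))
E
```

```text
pos [ 0.4984 -0.286   0.1507] th 2.8968 tiltz [ 0.001 -0.001 -1.   ] grip 0.0395 F [-0.3 -0.4 -1.8] q6 -2.04 t 32.8
 -> twist 0.01 tx ty tz 0.01 0.01 1.52
```

View pics/m9.png

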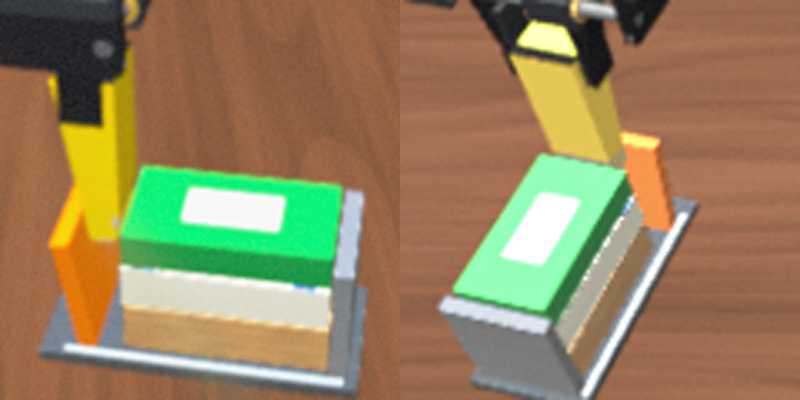

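The wedge has entered the gap between the green carton and the orange stop, with no contact force. Continuing down.

Call:
play_rows --steps '[-1,0,0,0.2,0,-1,0,0,0.3,0,-1,0,0,0.3,0,-1,0,0,0.2,0,-1,0,0,0.2,0,-1,0,0,0.15,0,-1,0,0,0.1,0,-1,0,0,0,0,-1,0,0,0,0,-1,0,0,0,0]'

```text
time: 33.9
position: [0.4985, -0.2861, 0.1071]
tool_rot: [0.122, 0.993, -0.0, 0.001]
ft_force: [1.6, -0.1, -1.9]
grip_width: 0.04
grip_force: 44.8
```

```bash
python3 - <<'E'
from h import *
y=2.8962; go([.5544+.056*np.cos(y),-.2997+.056*np.sin(y),.092],y)
E
```

```text
pos [ 0.4985 -0.2861  0.1071] th 2.8968 tiltz [ 0.001 -0.001 -1.   ] grip 0.04 F [ 1.6 -0.1 -1.9] q6 -2.04 t 33.9
 -> twist 0.01 tx ty tz -0.05 0.01 0.5
```

Nearly no force so far. I'll go down the next 12 mm, shifting 1.5 mm towards the cartons.

Call:
play_rows --steps '[-1,-0.02,0,0.1,0,-1,-0.02,0,0.1,0,-1,-0.01,0,0.06,0,-1,0,0,0.05,0,-1,0,0,0.04,0,-1,0,0,0.03,0,-1,0,0,0,0,-1,0,0,0,0,-1,0,0,0,0,-1,0,0,0,0]'

```text
time: 34.9
position: [0.5003, -0.2867, 0.0956]
tool_rot: [0.122, 0.993, -0.001, 0.001]
ft_force: [5.3, -1.1, -0.5]
grip_width: 0.0398
grip_force: 44.8
```

```bash
python3 - <<'E'
from h import *
y=2.8962; go([.5544+.056*np.cos(y),-.2997+.056*np.sin(y),.092],y)
E
```

```text
pos [ 0.5003 -0.2867  0.0956] th 2.8968 tiltz [ 0.002 -0.001 -1.   ] grip 0.0398 F [ 5.3 -1.1 -0.5] q6 -2.04 t 34.9
 -> twist 0.01 tx ty tz 0.01 0.02 0.12
```

Call:
play_rows --steps '[-1,0,0,0.04,0,-1,0,0,0.03,0,-1,0,0,0.03,0,-1,0,0,0.03,0,-1,0,0,0,0,-1,0,0,0,0,-1,0,0,0,0,-1,0,0,0,0,-1,0,0,0,0,-1,0,0,0,0]'

```text
time: 35.9
position: [0.5006, -0.287, 0.0935]
tool_rot: [0.121, 0.993, -0.001, 0.001]
ft_force: [3.9, -0.2, 12.2]
grip_width: 0.0393
grip_force: 44.8
```

```bash
python3 - <<'E'
from h import *
y=2.8962; go([.5544+.056*np.cos(y),-.2997+.056*np.sin(y),.092],y)
E
```

```text
pos [ 0.5006 -0.287   0.0935] th 2.8984 tiltz [ 0.002 -0.003 -1.   ] grip 0.0393 F [ 3.9 -0.2 12.2] q6 -2.04 t 35.9
 -> twist 0.02 tx ty tz 0.02 0.03 0.05
```

Firm contact at 12 N and within 1–2 mm of home. I let go, then press from the top with closed fingers so the wedge can centre itself.

Call:
play_rows --steps '[0.3,0,0,0,0,0.3,0,0,0,0,0.3,0,0,0,0,0.3,0,0,-0.3,0,0.3,0,0,-0.6,0,0.3,0,0,-0.6,0,-1,0,0,0,0,-1,0,0,0,0,-1,0,0,0,0,-1,0,0,0,0]' --grip_force 20

```text
time: 36.9
position: [0.4989, -0.2857, 0.1355]
tool_rot: [0.122, 0.993, 0.001, -0.001]
ft_force: [0.5, 0.4, 0.4]
grip_width: 0.0323
grip_force: 0.0
```

```bash
python3 - <<'E'
from h import *
y=2.8962; go([.5544+.056*np.cos(y),-.2997+.056*np.sin(y),.116],y)
E
```

```text
pos [ 0.4989 -0.2857  0.1355] th 2.8968 tiltz [-0.002  0.001 -1.   ] grip 0.0323 F [0.5 0.4 0.4] q6 -2.04 t 36.9
 -> twist 0.01 tx ty tz -0.04 -0.0 0.65
```

Call:
play_rows --steps '[-1,-0.04,0,0,0,-1,0,0,0,0,-1,0,0,0,0,-1,0,0,0.3,0,-1,0,0,0.2,0,-1,0,0,0.1,0,-1,0,0,0.08,0,-1,0,0,0,0,-1,0,0,0,0,-1,0,0,0,0]'

```text
time: 37.9
position: [0.5008, -0.2866, 0.1162]
tool_rot: [0.122, 0.993, -0.0, 0.0]
ft_force: [0.6, 0.3, 0.8]
grip_width: 0.0007
grip_force: 0.0
```

```bash
python3 - <<'E'
from h import *
y=2.8962; go([.5544+.056*np.cos(y),-.2997+.056*np.sin(y),.114],y)
E
```

```text
pos [ 0.5008 -0.2866  0.1162] th 2.8968 tiltz [ 0. -0. -1.] grip 0.0007 F [0.6 0.3 0.8] q6 -2.04 t 37.9
 -> twist 0.01 tx ty tz 0.03 0.01 0.07
```

Call:
play_rows --steps '[-1,0,0,0.03,0,-1,0,0,0.03,0,-1,0,0,0.03,0,-1,0,0,0,0,-1,0,0,0,0,-1,0,0,0,0,-1,0,0,0,0,-1,0,0,0,0,-1,0,0,0,0,-1,0,0,0,0]'

```text
time: 38.9
position: [0.5009, -0.2869, 0.1148]
tool_rot: [0.122, 0.993, -0.001, 0.0]
ft_force: [-1.3, 0.7, 7.5]
grip_width: 0.0003
grip_force: 4.0
```

Call:
play_rows --steps '[-1,0,0,0.03,0,-1,0,0,0.03,0,-1,0,0,0.03,0,-1,0,0,0,0,-1,0,0,0,0,-1,0,0,0,0,-1,0,0,0,0,-1,0,0,0,0,-1,0,0,0,0,-1,0,0,0,0]'

```text
time: 39.9
position: [0.5009, -0.2871, 0.1145]
tool_rot: [0.122, 0.993, -0.001, 0.001]
ft_force: [-4.7, 3.1, 21.2]
grip_width: 0.0002
grip_force: 10.9
```

Call:
play_rows --steps '[-1,0,0,0.03,0,-1,0,0,0.02,0,-1,0,0,0,0,-1,0,0,0,0,-1,0,0,0,0,-1,0,0,-0.1,0,-1,0,0,-0.4,0,-1,0,0,-1,0,-1,0,0,-1,0,-1,0,0,-1,0]'

```text
time: 40.9
position: [0.5005, -0.2863, 0.2152]
tool_rot: [0.122, 0.993, 0.0, -0.0]
ft_force: [0.0, -0.9, 0.4]
grip_width: 0.0008
grip_force: 0.0
```

Call:
play_rows --steps '[-1,0,0.5,-1,0,-1,0,1,0,0,-1,0,1,0,0,-1,0,1,0,0,-1,0,1,0,0,-1,0,1,0,0,-1,0,1,0,0,-1,0,0,0,0,-1,0,0,0,0,-1,0,0,0,0]'

```text
time: 41.9
position: [0.5479, -0.098, 0.2442]
tool_rot: [0.122, 0.992, -0.0, -0.0]
ft_force: [-0.5, 0.0, 0.4]
grip_width: 0.0005
grip_force: 0.0
```

```bash
python3 - <<'E'
from h import *
go([.5,-.1,.25])
snap('side','s10'); snap('scene','c10')
A=cv2.imread('pics/s10.png')[200:340,245:375]; B=cv2.imread('pics/c10.png')[120:260,130:260]
cv2.imwrite('pics/m10.png',np.hstack([cv2.resize(A,(400,431),interpolation=cv2.INTER_CUBIC),cv2.resize(B,(400,431),interpolation=cv2.INTER_CUBIC)]))
E
```

```text
pos [ 0.5479 -0.098   0.2442] th 2.8964 tiltz [-0. -0. -1.] grip 0.0005 F [-0.5  0.   0.4] q6 -1.7 t 41.9
 -> twist 0.0 tx ty tz 1.53 -0.45 -0.19
```

View pics/m10.png

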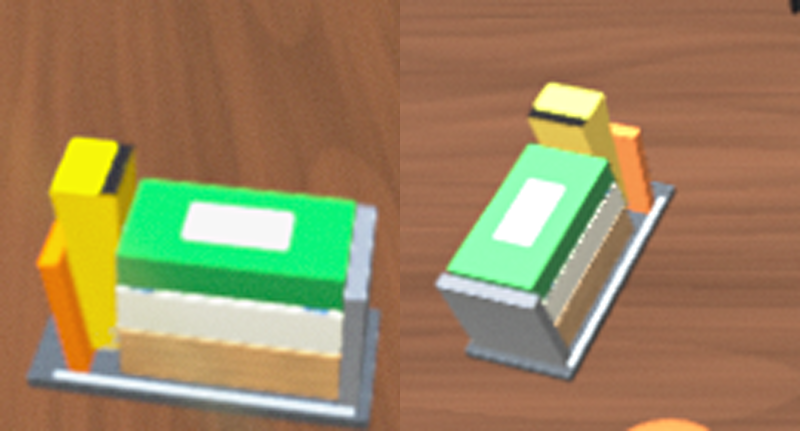

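The last view shows the stack tight against the grey stop. The wedge is fully in, stripe side to the cartons, and nothing is touching it. I'll do a quick bystander check and then hand in.

```bash
python3 - <<'E'
from h import *
a,b=load('scene0')['image'].astype(int),load('c10')['image'].astype(int)
for n,(u,v,w,h) in dict(tub=(420,158,80,70),mug=(395,248,75,65),roll=(185,252,62,60)).items():
    d=np.abs(a-b)[v:v+h,u:u+w].max(2); print(n,(d>40).mean().round(3))
print(robot.hand_in())
E
```

```text
tub 0.0
mug 0.0
roll 0.0
the job is handed in; nothing more can be done
None
```

The job is handed in: the brown, white and green cartons are stacked in the cradle against the grey stop, the wedge is pressed home (top about 114.5 mm against 114 mm nominal, last reading 21 N), and the tub, mug and tape roll show no change in the scene image.

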